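# Idle the blower and hang up the hearing protectors

### The arm

A 6-joint arm with a two-finger parallel gripper is mounted at the origin on the work surface. World frame = base frame: x ahead of the robot, y to its left, z up, the work surface at z = 0. Lengths are in mm, angles in rad, forces in N, time in s.
With the tool pointing down it reaches from about 275 to 750 mm from the base axis. Payload 10.2 kg.
Tool frame: the origin (TCP) lies midway between the tips of the shut fingers; the grasp point (between the pads) lies 19 mm behind it; z points along the fingers, y is the line along which they close (so a half turn about z gives the same grasp; the last joint's range is limited). The gripper opens to 85 mm and grips with 20 to 120 N. Pads are 22 mm wide; open, the fingers measure 114 mm over their backs; the gripper's body (76 mm by 85 mm) begins 54 mm behind the grasp point. The pads swing forward as they close: fully open they stand 13 mm farther back than shut.
Start: joints at [1.058, 0.313, 1.498, -0, 1.331, -0.223], TCP at [150.037, 503.11, 231.294] pointing down, gripper open.
Joint ranges: [-2.94, 2.94], [-0.97, 2.17], [0.19, 2.56], [-1.23, 4.37], [0.02, 3.11], [-2.88, 2.88]. Speed limits (rad/s): [2.39, 2.39, 3.01, 3.14, 3.14, 3.14].

### API

Orientations are given as a unit quaternion [w, x, y, z].
In Python, from rig import ctrl, capture, camera_info gives the robot as it stands.
- The arm moves only by the tool apply_moves, never from a script. Its argument "targets" is a list of rows, each a list of 3 entries, a list of its own where there are three numbers: the finger opening in mm, from 0 to 85.4, then the shift along the world's x, y, z in mm, then the turn, a rotation vector about the world's x, y, z in degrees. In form: [[grip, [dx, dy, dz], [rx, ry, rz]], ...]. A call has 1 to 20 rows; each row is the pose to reach, as a shift and turn from the pose commanded when the call began; what a row does not reach only later rows make up. A row lasts 1/10 s, in which the tool goes at most 50 mm and 8.59 degrees, less where a joint would pass 70% of its speed; a pose out of reach is approached as far as the arm can. A call with a gripper value outside its range is refused whole. The fingers move at their own pace and stop on an object; "squeeze" is the grip in N (left out, the last holds). Time passes only in rows, so rows that repeat a pose let the fingers close. It gives the time, the measured TCP pose, the force, the opening and the grip force at its end, in the units of the state.
- ctrl.sense(): the state, without advancing time (a new reading comes with each control period).
- capture(name): name is "scene" or "top" or "wrist"; returns (picture, depth): 480x640x3 uint8, blue, green, red; 480x640 float32, mm along the optical axis (not along the pixel's ray), 0 where there is no reading.
- camera_info(name): a dict with "vfov" (degrees; the focal length in pixels is half the picture's height over the tangent of half this angle, whatever the lens; pixels are square), "cx", "cy" (the principal point, pixels), "extrinsics" (4x4, takes a point from camera to world coordinates). Camera axes: x right, y down, z forward; pixel columns grow to the right and rows downward; lengths in mm; the calibration is good to about 2 mm. The wrist camera is an equidistant fisheye: a pixel r from the principal point sees the ray r / f radians off the axis. A picture is of the moment at which its call begins: read the wrist's pose just before it. camera_info takes no time and is no camera call; for the wrist camera it gives the pose at the moment of the call.
- ctrl.finish_job(): hands the job in; it is judged then, once.
The state is a dict: "time_s": time; "joints": joint angles; "dq": joint speeds; "tau": joint torques, N m; "eef_pos": TCP position; "ee_rot": TCP orientation; "force": force on the tool from outside, world axes, zero at the start; "wrist_torque": the same for the moment, N m; "grip_width": opening from 0.0 (shut) to 1.0 (fully open); "grip_force": force on a finger pad.
Only numpy, scipy, OpenCV 4.12 (cv2) and the standard library are available. Lean on these libraries where they do the work, as an engineer would, in place of code of your own. Each camera call takes 0.05 s, during which the arm holds its last target. There are 200 camera calls.

### The job

The noisy part of the experiment is over: first bring the bench blower's lever back to idle, which is straight up. Then hang the hearing protectors over the horizontal bar of the stand, one ear cup on each side, lowering them right onto the bar before you let go. Leave the glassware and other small things where they are.

Things in the scene. Friction and masses are not known exactly. Their poses are not given: they have to be found in the camera images.
- protectors: Loose hearing protectors, about 180 g, standing on their two grey ear cups with the black headband arched above, 150 wide, 136 mm high. Origin: midway between the cups at table level; y runs from cup to cup, x across the band, z up; both ways round are alike. Cups 60 x 28 x 76 mm high; with the 12 mm ear seals they leave a gap of 70 mm (y -35 to 35) for the bar.
- cushion_under (a point): Middle of the underside of the rubber head cushion at the top of the band, protectors frame (0, 0, 118) mm. The cushion is 22 wide (x), 56 long (y), 18 mm thick (z 118 to 136) and can be pinched from above with the fingers on its two x faces; fingertips kept above its underside do not meet the bar.
- cup_a (a point): Middle of the one cup, protectors frame (0, 55, 38) mm.
- cup_b (a point): Middle of the other cup, protectors frame (0, -55, 38) mm.
- stand: Fixed wooden foot 120 x 320 x 20 mm on the table with two 12 mm steel uprights 292 mm apart, 185 mm high, that carry the bar in wooden clamp blocks (30 x 30 mm, 22 mm along the bar). It is left or right of the protectors. Origin: centre of the foot's underside; y runs along the bar.
- bar: Fixed level aluminium bar, 12 mm in diameter, axis 155 mm above the table. Origin: middle of the bar on its axis; y along the bar, x across it, z up. 270 mm free between the clamp blocks.
- blower: Fixed grey bench blower, 140 x 120 x 76 mm high, round grilles in its sides, a lever on a 70 x 50 x 25 mm block on top; on the other side of the protectors from the stand. Origin: centre of its underside. The lever swings in its x-z plane.
- lever_pivot (a point): Lever's pivot, 98 mm above the table over the blower's centre.
- speed_lever (a joint): Lever angle in rad: 0 = leaning 0.7 rad from upright towards the blower's -x (off), 0.7 = straight up (idle), 1.4 = leaning 0.7 rad towards the blower's +x (full). Light friction, about 1 N at the ball; it stays where it is left. Starts between 1.0 and 1.4.
- speed_lever_tip (a point): Centre of the black ball, 26 mm in diameter, at the lever's end, 75 mm from the pivot on a 10 mm steel rod.
- beaker: Bystander, not to be moved: glass beaker, 72 mm across, 95 mm high, beyond the protectors. Origin: centre of its underside.
- cup_stack: Bystander, not to be moved: stack of white plastic cups, 68 mm across, 128 mm high, far side. Origin: centre of its underside.
- cylinder: Bystander, not to be moved: glass measuring cylinder, 64 mm foot, 190 mm high, far left. Origin: centre of its underside.
- wash_bottle: Bystander, not to be moved: white bottle with red cap, 64 mm across, 170 mm high, far right. Origin: centre of its underside.
- screw_cap: Bystander, not to be moved: red screw cap, 38 mm across, 18 mm high, near left. Origin: centre of its underside.
- spatula: Bystander, not to be moved: 160 mm spatula lying flat, far right. Origin: centre of its underside.
- dish: Bystander, not to be moved: shallow glass dish, 90 mm across, 16 mm high, near right. Origin: centre of its underside.
Mind the look-alikes: they are no part of the job. Leave any green or pink look-alike of the protectors alone. Leave any green look-alike of the blower alone.

How it is judged (in metres and radians):
On the way, in this order (a step that is already met when the one before it is completed fails the run):
1. the blower's lever stands upright, at idle (value of joint speed_lever between 0.57 and 0.83 rad and velocity of joint speed_lever between -0.05 and 0.05 rad/s), for 0.2 s.
2. the held protectors are lowered astride the bar, the head cushion within about 14 mm of resting on it (((x of cup_a in the frame of bar above 0.015 m and x of cup_b in the frame of bar below -0.015 m) or (x of cup_a in the frame of bar below -0.015 m and x of cup_b in the frame of bar above 0.015 m)) and z of each of cup_a, cup_b in the frame of bar below -0.03 m and z of cushion_under in the frame of bar between -0.02 and 0.02 m and y of cushion_under in the frame of bar between -0.14 and 0.14 m and contact force between protectors and the fingers above 1 N), for 0.05 s.
3. the protectors hang on the bar, let go and still (((x of cup_a in the frame of bar above 0.015 m and x of cup_b in the frame of bar below -0.015 m) or (x of cup_a in the frame of bar below -0.015 m and x of cup_b in the frame of bar above 0.015 m)) and z of each of cup_a, cup_b in the frame of bar below -0.03 m and z of cushion_under in the frame of bar between -0.02 and 0.02 m and y of cushion_under in the frame of bar between -0.14 and 0.14 m and contact force between protectors and bar above 0.5 N and contact force between protectors and the fingers below 0.05 N and linear speed of protectors below 0.03 m/s and angular speed of protectors below 0.5 rad/s), for 0.3 s.
At the end, for the whole second after the job is handed in: The protectors hang still on the bar, not held, one cup on each side of it (cup middles at least 15 mm to either side of the bar's axis and 30 mm below it, the cushion's middle over the bar between the uprights); the blower's lever stands within 0.13 rad of straight up (0.57 to 0.83) and is at rest (all of step 1 and all of step 3); the robot touches nothing.
It fails at once if the beaker, cup stack, measuring cylinder or wash bottle is pushed more than 40 mm away or tipped over (distance of any of beaker, cup_stack, cylinder, wash_bottle from where it was at the start of the episode above 0.04 m or angle between any of beaker, cup_stack, cylinder, wash_bottle's own z axis and vertical above 0.5 rad).
It fails at once if the screw cap, spatula or dish is pushed more than 40 mm away (distance of any of screw_cap, spatula, dish from where it was at the start of the episode above 0.04 m).
It also fails if it takes over 64 s, if anything falls off the work surface, if the arm or the gripper's body presses on something with over 40 N, if the wrist force passes 120 N, or if a joint passes its speed limit or range.

## Working session

There is one attempt and no reset: what is moved stays moved. The work goes in short steps, Python scripts to look and compute and a tool call to move; the robot and the scene stay as the last step left them, time stands still between calls to the robot, and variables do not carry over. Pictures are saved under pics/ and viewed, at most 10 in all, crops included, and the job is handed in when it is done.

Besides the shell and the picture viewer there is one more tool, called after "Call:" as a command line: name --argument value ..., lists and objects as JSON in quotes. apply_moves: Moves the arm, as the interface text tells. Its arguments: {"type":"object","properties":{"targets":{"type":"array","items":{"type":"array"}},"squeeze":{"type":"number"}},"required":["targets"]}

```bash
mkdir -p pics; cat > h.py <<'E'
import numpy as np, cv2
from rig import ctrl, capture, camera_info
def info(n):
    c=camera_info(n); return c, 240/np.tan(np.radians(c["vfov"]/2)), np.array(c["extrinsics"])
def cloud(n,d):
    c,f,E=info(n); v,u=np.mgrid[0:480,0:640]
    P=np.stack([(u-c["cx"])/f*d,(v-c["cy"])/f*d,d],-1)
    return P@E[:3,:3].T+E[:3,3]
E
python3 - <<'E'
from h import *
for n in("scene","top"):
    im,d=capture(n); cv2.imwrite(f"pics/{n}.png",im); np.save(f"{n}.npy",d); np.save(f"{n}_p.npy",cloud(n,d)); print(n,info(n)[2].round(2).tolist(),camera_info(n)['vfov'])
print(ctrl.sense())
E
```

```text
scene [[-0.36, 0.51, -0.78, 1401.78], [0.93, 0.22, -0.29, 322.8], [0.02, -0.83, -0.56, 760.17], [0.0, 0.0, 0.0, 1.0]] 54.514506298049255
top [[-0.03, -0.99, 0.1, 421.72], [-1.0, 0.03, -0.01, -15.63], [0.0, -0.1, -0.99, 1283.75], [0.0, 0.0, 0.0, 1.0]] 48.35568876114375
{'time_s': 0.1, 'joints': array([ 1.05761602e+00,  3.13398007e-01,  1.49835252e+00, -3.26732850e-05,
        1.33099252e+00, -2.23374550e-01]), 'dq': array([-0.00177583, -0.0008136 , -0.00205203,  0.00041948, -0.00116357,
       -0.00066706]), 'tau': array([ 1.76956208e-03, -4.12895894e+01, -2.60139889e+01, -2.37094546e-04,
        3.04080299e-03,  5.33351368e-06]), 'eef_pos': array([149.92002694, 502.90288902, 230.79350947]), 'ee_rot': array([-1.92273249e-04,  1.44392453e-01,  9.89520333e-01, -5.42342264e-04]), 'force': array([ 0.46718819, -1.07807212,  0.32814701]), 'wrist_torque': array([-0.04475538, -0.02908984, -0.00380828]), 'grip_force': 0.0, 'grip_width': 1.0039148164048635}
```

View pics/scene.png

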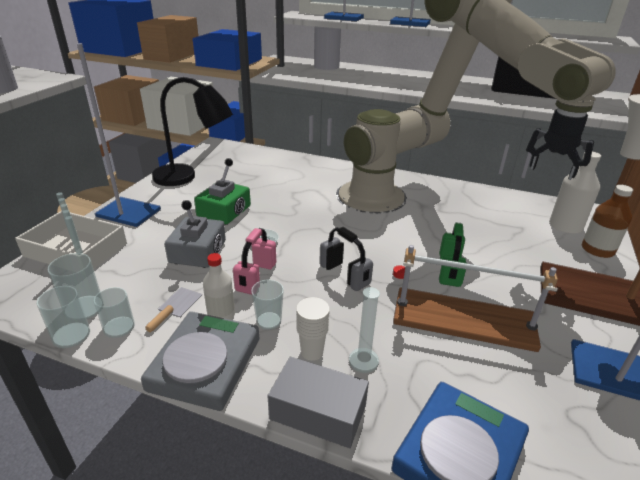

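View pics/top.png

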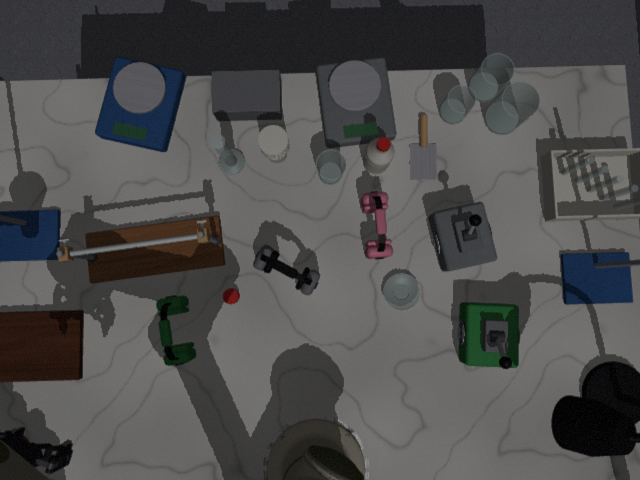

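Scene and top views show the black protectors at top (285,268), bar from (65,250) to (205,232), and the grey blower at (463,237) with its ball at (475,220). I'll enlarge these with the depth measured.

```bash
python3 - <<'E'
from h import *
im=cv2.imread("pics/top.png"); P=np.load("top_p.npy")
a=cv2.resize(im[195:275,425:505],(400,400),interpolation=cv2.INTER_CUBIC)
b=cv2.resize(im[230:310,245:325],(400,400),interpolation=cv2.INTER_CUBIC)
cv2.imwrite("pics/c1.png",np.clip(np.hstack([a,b])*1.7,0,255).astype(np.uint8))
z=P[...,2]
def reg(u0,u1,v0,v1,z0,z1):
    m=np.zeros(z.shape,bool); m[v0:v1,u0:u1]=1; m&=(z>z0)&(z<z1); return m
def rect(n,m):
    q=P[m]; r=cv2.minAreaRect(q[:,:2].astype(np.float32)); print(n,m.sum(),q.mean(0).round(1),"rect",np.round(r[0],1),np.round(r[1],1),round(r[2],1),"z",q[:,2].min().round(1),q[:,2].max().round(1))
rect("blower top",reg(425,505,195,280,70,82))
rect("block",reg(425,505,195,280,92,106))
for lo,hi in((106,120),(120,135),(135,180)): rect(f"lever {lo}",reg(425,505,195,280,lo,hi))
rect("cushion",reg(245,325,230,310,128,145))
rect("prot all",reg(245,325,230,310,20,145))
rect("cups",reg(245,325,230,310,60,84))
m=reg(76,190,215,262,145,170); rect("bar",m)
q=P[m]; l=cv2.fitLine(q[:,:2].astype(np.float32),cv2.DIST_HUBER,0,.01,.01).ravel(); print(l)
rect("foot",reg(80,230,205,290,12,28))
rect("post L",reg(50,76,235,270,140,210)); rect("post R",reg(190,220,215,250,140,210))
for n,b in dict(green=(150,205,285,370),cap=(220,245,285,308),pink=(355,400,185,265),dish=(378,424,265,312)).items(): rect(n,reg(*b,8,190))
print(P[200,440])
E
```

```text
blower top 2280 [ 523.  -350.7   76.1] rect [ 525.5 -354.3] [139.5 125.7] 11.0 z 70.0 81.9
block 498 [ 521.3 -350.7  101.4] rect [ 525.7 -354.6] [69.8 51.6] 10.9 z 92.3 105.9
lever 106 124 [ 523.1 -354.6  110.4] rect [ 519.7 -355.3] [36.3 45.9] 83.0 z 106.1 118.6
lever 120 20 [ 532.8 -351.   128.7] rect [ 533.  -351.3] [11.   6.7] 54.9 z 120.7 135.0
lever 135 96 [ 547.3 -347.7  170.8] rect [ 549.2 -349.1] [24.7 25.4] 54.2 z 138.6 180.0
cushion 289 [460.   54.2 135. ] rect [460.   54.3] [83.8 21.7] 60.0 z 128.0 140.7
prot all 1198 [459.6  53.5  93.4] rect [460.3  54.5] [155.9  58.8] 60.5 z 21.1 140.7
cups 710 [459.3  53.1  73.2] rect [460.1  54.1] [154.9  58.8] 60.5 z 60.0 83.6
bar 649 [518.6 371.  160. ] rect [519.2 370.8] [ 12.7 240.3] 6.3 z 152.0 167.0
[ 1.09160684e-01 -9.94024098e-01  5.18431091e+02  3.71225555e+02]
foot 5854 [515.9 368.6  20.2] rect [490.5 363.8] [179.1 326.9] 6.2 z 12.0 28.0
post L 293 [506.8 509.  166. ] rect [512.9 509. ] [48.2 34.3] 11.4 z 141.2 190.4
post R 266 [537.9 225.2 166.4] rect [542.7 232.5] [47.7 39.3] 6.6 z 141.2 187.7
green 1485 [331.9 304.5  86.7] rect [325.1 330.3] [172.4 101.3] 8.1 z 8.1 142.1
cap 210 [403.6 189.   18.1] rect [403.1 189.6] [36.7 37. ] 58.0 z 8.1 24.9
pink 1275 [ 554.4 -153.2   89.3] rect [ 568.5 -166.7] [ 99.  178.2] 83.0 z 8.2 142.2
dish 773 [ 401.8 -214.5   12.9] rect [ 411.4 -215. ] [ 88.  107.4] 79.3 z 8.0 21.7
[ 619.49185478 -318.53763837    2.38870587]
```

View pics/c1.png

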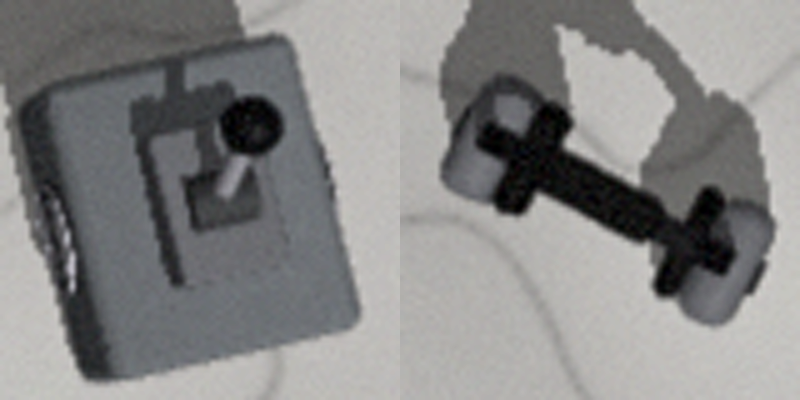

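The crops show the lever leaning towards the blower's far side, with the ball at about top (475,220), and the protectors' band at about 60°. Next I move above the ball.

Call:
apply_moves --targets '[[85,[0,0,60],[0,0,0]],[85,[0,0,60],[0,0,0]],[85,[387,-855,80],[0,0,-62.5]],[85,[387,-855,80],[0,0,-62.5]],[85,[387,-855,80],[0,0,-62.5]],[85,[387,-855,80],[0,0,-62.5]],[85,[387,-855,80],[0,0,-62.5]],[85,[387,-855,80],[0,0,-62.5]],[85,[387,-855,80],[0,0,-62.5]],[85,[387,-855,80],[0,0,-62.5]],[85,[387,-855,80],[0,0,-62.5]],[85,[387,-855,80],[0,0,-62.5]],[85,[387,-855,80],[0,0,-62.5]],[85,[387,-855,80],[0,0,-62.5]],[85,[387,-855,80],[0,0,-62.5]],[85,[387,-855,80],[0,0,-62.5]],[85,[387,-855,80],[0,0,-62.5]],[85,[387,-855,80],[0,0,-62.5]],[85,[387,-855,80],[0,0,-62.5]],[85,[387,-855,80],[0,0,-62.5]]]' --squeeze 20

```text
time_s: 2.1
eef_pos: [521.5, -318.6, 310.1]
ee_rot: [-0.0, 0.637, 0.771, 0.0]
force: [0.9, 0.0, 1.5]
grip_width: 0.999
grip_force: 0.0
```

Call:
apply_moves --targets '[[85,[14,-32,0],[0,0,0]],[85,[14,-32,0],[0,0,0]],[85,[14,-32,0],[0,0,0]],[85,[14,-32,0],[0,0,0]]]'

```text
time_s: 2.5
eef_pos: [535.0, -347.7, 310.8]
ee_rot: [0.0, 0.636, 0.771, 0.0]
force: [0.3, 0.9, 0.5]
grip_width: 0.996
grip_force: 0.0
```

```bash
python3 - <<'E'
from h import *
s=ctrl.sense(); print(s['eef_pos'],s['joints'].round(3),np.degrees(2*np.arctan2(s['ee_rot'][2],s['ee_rot'][1]))-90)
im,d=capture("wrist"); cv2.imwrite("pics/w1.png",im); np.save("w1.npy",d)
c,f,E=info("wrist"); print(c,f)
E
```

```text
[ 535.02129566 -347.71371929  310.81523467] [-0.76   0.546  0.952  0.     1.643 -0.951] 10.939704545749677
{'vfov': 65.70646984690485, 'cx': 321.1918276389442, 'cy': 237.4854724537551, 'extrinsics': array([[ 9.81738757e-01,  1.83538202e-01,  5.00273986e-02,
         5.22811676e+02],
       [ 1.90234090e-01, -9.47105894e-01, -2.58459702e-01,
        -2.82580694e+02],
       [-5.59848434e-05,  2.63256823e-01, -9.64725786e-01,
         4.53879647e+02],
       [ 0.00000000e+00,  0.00000000e+00,  0.00000000e+00,
         1.00000000e+00]])} 371.64829954431775
```

View pics/w1.png

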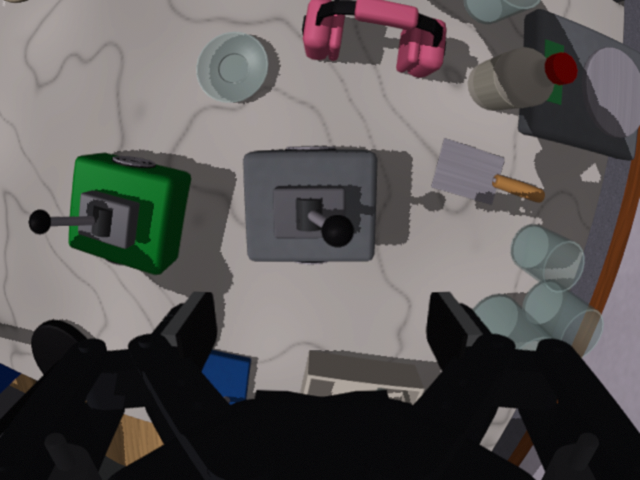

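The wrist view shows the blower aligned with the image axes, the ball at (337,231), the block centred at about (309,212). I compute its position from the wrist depth.

```bash
cat >> h.py <<'E'
def wcloud(d,E=None):
    c,f,E0=info("wrist"); E=E0 if E is None else E
    v,u=np.mgrid[0:480,0:640]; x=(u-c["cx"])/f; y=(v-c["cy"])/f; r=np.hypot(x,y)+1e-9
    k=np.tan(np.minimum(r,1.4))/r
    return np.stack([x*k*d,y*k*d,d],-1)@E[:3,:3].T+E[:3,3]
E
python3 - <<'E'
from h import *
from scipy.optimize import least_squares
im=cv2.imread("pics/w1.png"); P=wcloud(np.load("w1.npy"))
a=np.radians(10.94); R=np.array([[np.cos(a),np.sin(a)],[-np.sin(a),np.cos(a)]])
def show(n,u0,u1,v0,v1,z0,z1):
    q=P[v0:v1,u0:u1].reshape(-1,3); q=q[(q[:,2]>z0)&(q[:,2]<z1)]; L=q[:,:2]@R.T
    lo,hi=np.percentile(L,[1,99],axis=0); print(n,len(q),(lo).round(1),hi.round(1),((lo+hi)/2@R).round(1)); return q
show("top",230,390,140,270,72,82); show("block",230,390,140,270,97,106)
q=show("ball",310,365,205,255,150,195)
s=least_squares(lambda p:np.linalg.norm(q-p,axis=1)-13,q.mean(0)-[0,0,5],loss='soft_l1').x; print(s, R@s[:2])
E
```

```text
top 9940 [ 380.7 -505.3] [ 514.7 -391.3] [ 524.6 -355.2]
block 2344 [ 413.7 -472.6] [ 481.7 -424.1] [ 524.7 -355.2]
ball 840 [ 460.3 -459.3] [ 484.4 -436.2] [ 548.7 -350. ]
[ 548.8838339  -350.91985763  169.15709585] [ 472.31077341 -448.71008782]
```

Call:
apply_moves --targets '[[85,[1,-5,-50],[0,0,0]],[85,[1,-5,-100],[0,0,0]],[85,[1,-5,-135],[0,0,0]],[85,[1,-5,-160],[0,0,0]],[85,[1,-5,-160],[0,0,0]],[60,[1,-5,-160],[0,0,0]],[50,[1,-5,-160],[0,0,0]],[42,[1,-5,-160],[0,0,0]],[38,[1,-5,-160],[0,0,0]],[34,[1,-5,-160],[0,0,0]],[34,[1,-5,-160],[0,0,0]],[34,[1,-5,-160],[0,0,0]]]'

```text
time_s: 3.75
eef_pos: [536.1, -353.7, 150.6]
ee_rot: [0.0, 0.637, 0.771, 0.0]
force: [0.6, 0.5, 1.6]
grip_width: 0.399
grip_force: 0.7
```

Call:
apply_moves --targets '[[34,[-4,-1,0],[0,0,0]],[34,[-8,-2,0],[0,0,0]],[34,[-12,-2,0],[0,0,0]],[34,[-14,-2,0],[0,0,0]],[34,[-14,-2,0],[0,0,0]],[34,[-14,-2,0],[0,0,0]],[34,[-14,-2,0],[0,0,0]],[34,[-14,-2,0],[0,0,0]]]'

```text
time_s: 4.55
eef_pos: [522.1, -355.6, 150.3]
ee_rot: [-0.0, 0.637, 0.771, -0.0]
force: [0.5, -0.2, -0.3]
grip_width: 0.4
grip_force: 0.0
```

```bash
python3 - <<'E'
from h import *
print(ctrl.sense()['eef_pos'])
im,d=capture("wrist"); cv2.imwrite("pics/w2.png",im)
P=wcloud(d); np.save("w2p.npy",P)
m=(P[...,2]>140)&(P[...,2]<195)&(im.max(2)<70)&(np.hypot(P[...,0]-524.7,P[...,1]+355.2)<40)
v,u=np.nonzero(m); print(len(u),P[m].mean(0) if len(u) else 0)
E
```

```text
[ 522.07356066 -355.55644466  150.34991415]
8546 [ 522.87283651 -350.5835845   178.47950767]
```

View pics/w2.png

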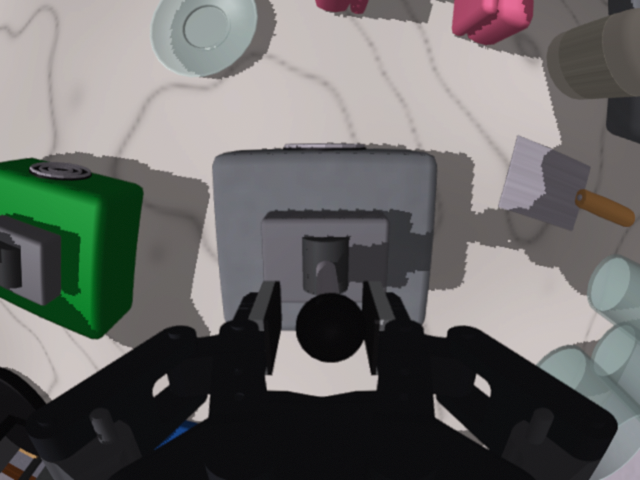

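The ball at (330,326) sits just between the pads and almost over its rod base: upright. I lift off and check.

Call:
apply_moves --targets '[[40,[1,0,0],[0,0,0]],[40,[2,0,0],[0,0,0]],[40,[2,0,50],[0,0,0]],[60,[2,0,100],[0,0,0]],[85,[2,0,160],[0,0,0]],[85,[2,0,160],[0,0,0]],[85,[2,0,160],[0,0,0]]]'

```text
time_s: 5.3
eef_pos: [524.4, -355.9, 312.1]
ee_rot: [0.002, 0.637, 0.771, -0.0]
force: [0.5, 0.2, -0.4]
grip_width: 0.993
grip_force: 0.0
```

```bash
python3 - <<'E'
from h import *
from scipy.optimize import least_squares
print(ctrl.sense()['eef_pos'])
im,d=capture("wrist"); P=wcloud(d)
q=P[100:300,200:420].reshape(-1,3); q=q[(q[:,2]>155)&(q[:,2]<195)&(np.hypot(q[:,0]-524.7,q[:,1]+355.2)<40)]
s=least_squares(lambda p:np.linalg.norm(q-p,axis=1)-13,q.mean(0)-[0,0,5],loss='soft_l1').x
a=np.radians(10.94); o=(s[:2]-[524.7,-355.2])@[np.cos(a),np.sin(a)]; print(len(q),s,o,"joint",.7+np.arcsin(o/75))
E
```

```text
[ 524.44644909 -355.87811174  312.13948589]
863 [ 525.03636094 -354.85282172  170.70446655] 0.39613589243926545 joint 0.7052818364577556
```

Lever at about 0.705 rad. Now over the protectors.

Call:
apply_moves --targets '[[85,[-64,410,0],[0,0,-40.4]],[85,[-64,410,0],[0,0,-40.4]],[85,[-64,410,0],[0,0,-40.4]],[85,[-64,410,0],[0,0,-40.4]],[85,[-64,410,0],[0,0,-40.4]],[85,[-64,410,0],[0,0,-40.4]],[85,[-64,410,0],[0,0,-40.4]],[85,[-64,410,0],[0,0,-40.4]],[85,[-64,410,0],[0,0,-40.4]],[85,[-64,410,0],[0,0,-40.4]],[85,[-64,410,0],[0,0,-40.4]],[85,[-64,410,0],[0,0,-40.4]],[85,[-64,410,0],[0,0,-40.4]]]'

```text
time_s: 6.65
eef_pos: [460.2, 53.4, 310.0]
ee_rot: [-0.0, 0.864, 0.503, -0.0]
force: [0.1, 0.3, 0.7]
grip_width: 0.996
grip_force: 0.0
```

```bash
python3 - <<'E'
from h import *
s=ctrl.sense(); print(s['eef_pos'],s['joints'].round(3),np.degrees(2*np.arctan2(s['ee_rot'][2],s['ee_rot'][1]))-90)
im,d=capture("wrist"); cv2.imwrite("pics/w3.png",im); P=wcloud(d)
z=P[...,2]; near=(np.hypot(P[...,0]-460,P[...,1]-54)<110)
for n,lo,hi in(("cushion",129,142),("cushtop",133,142),("all",25,142),("cups",60,80)):
    q=P[near&(z>lo)&(z<hi)]; r=cv2.minAreaRect(q[:,:2].astype(np.float32)); print(n,len(q),q.mean(0).round(1),np.round(r[0],1),np.round(r[1],1),round(r[2],1))
E
```

```text
[460.20423819  53.41864808 309.9691307 ] [-0.138  0.127  1.525 -0.     1.49   0.378] -29.59836440090441
cushion 1603 [459.9  55.1 135.2] [459.8  55.4] [64.6 22.4] 60.7
cushtop 1410 [459.6  54.3 135.8] [459.3  54.2] [55.7 21.9] 60.8
all 5646 [462.8  59.9  97.8] [460.8  55.7] [150.8  59.7] 60.2
cups 2893 [464.2  62.1  73. ] [460.5  55.8] [150.7  59.3] 60.3
```

View pics/w3.png

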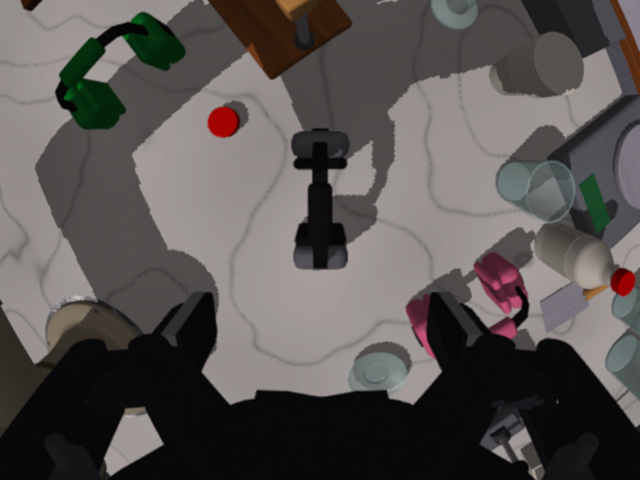

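The wrist view shows the protectors centred at (320,200), aligned with the image's vertical, so the fingers straddle the cushion in x. I descend and pinch.

Call:
apply_moves --targets '[[85,[0,1.5,-50],[0,0,0]],[85,[0,1.5,-100],[0,0,0]],[60,[0,1.5,-150],[0,0,0]],[50,[0,1.5,-180],[0,0,0]],[40,[0,1.5,-192],[0,0,0]],[40,[0,1.5,-192],[0,0,0]],[30,[0,1.5,-192],[0,0,0]],[25,[0,1.5,-192],[0,0,0]],[10,[0,1.5,-192],[0,0,0]],[10,[0,1.5,-192],[0,0,0]],[10,[0,1.5,-192],[0,0,0]],[10,[0,1.5,-192],[0,0,0]],[10,[0,1.5,-192],[0,0,0]]]' --squeeze 40

```text
time_s: 8.0
eef_pos: [460.5, 55.8, 119.6]
ee_rot: [0.001, 0.864, 0.504, 0.001]
force: [-1.7, -0.4, 6.8]
grip_width: 0.248
grip_force: 39.9
```

Call:
apply_moves --targets '[[10,[0,0,10],[0,0,0]],[10,[0,0,35],[0,0,0]],[10,[0,0,70],[0,0,0]],[10,[0,0,105],[0,0,0]],[10,[0,0,140],[0,0,0]],[10,[0,0,175],[0,0,0]],[10,[0,0,205],[0,0,0]],[10,[0,0,220],[0,0,0]],[10,[0,0,220],[0,0,0]],[10,[0,0,220],[0,0,0]]]'

```text
time_s: 9.0
eef_pos: [459.8, 55.9, 338.0]
ee_rot: [-0.0, 0.864, 0.504, -0.0]
force: [0.4, -0.8, -3.5]
grip_width: 0.247
grip_force: 39.8
```

```bash
python3 - <<'E'
from h import *
s=ctrl.sense(); print(s['eef_pos'],s['joints'].round(3),s['grip_width'],s['force'])
im,d=capture("wrist"); cv2.imwrite("pics/w4.png",im); P=wcloud(d)
z=P[...,2]
# own bar/stand measurement from the wrist
m=(np.abs(P[...,1]-371)<150)&(np.abs(P[...,0]-518)<60)&(z>140)&(z<200); print(m.sum())
E
```

```text
[459.75866749  55.91595631 338.01116823] [-0.133  0.118  1.466  0.     1.559  0.382] 0.24710225696415083 [ 0.36671523 -0.82465747 -3.46523204]
301
```

View pics/w4.png

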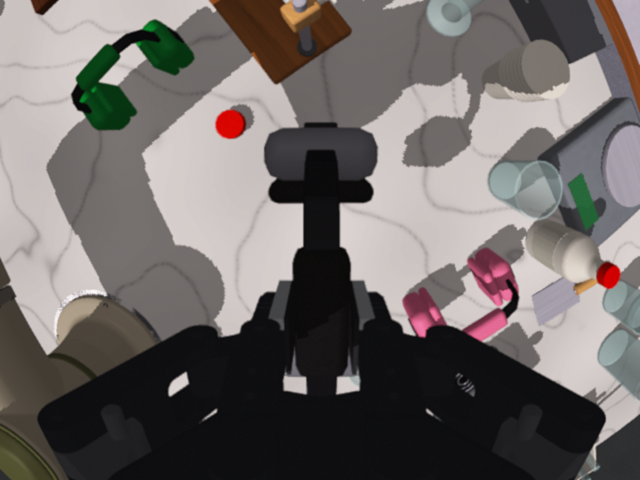

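The picture shows the protectors held level and square between the pads, with a cup at (320,155). I carry them above the bar's middle, turning by -54°.

Call:
apply_moves --targets '[[10,[5,25,4],[0,0,-4]],[10,[10,55,8],[0,0,-9]],[10,[16,85,10],[0,0,-14]],[10,[22,115,10],[0,0,-19]],[10,[28,145,10],[0,0,-24]],[10,[33,175,10],[0,0,-29]],[10,[39,205,10],[0,0,-34]],[10,[44,235,10],[0,0,-39]],[10,[50,265,10],[0,0,-44]],[10,[54,290,10],[0,0,-49]],[10,[58,306,10],[0,0,-53]],[10,[59,315,10],[0,0,-54.1]],[10,[59,315,10],[0,0,-54.1]],[10,[59,315,10],[0,0,-54.1]],[10,[59,315,10],[0,0,-54.1]]]'

```text
time_s: 10.55
eef_pos: [519.1, 370.3, 348.2]
ee_rot: [0.0, 0.998, 0.056, -0.0]
force: [-0.4, -0.0, -1.3]
grip_width: 0.246
grip_force: 39.7
```

```bash
python3 - <<'E'
from h import *
s=ctrl.sense(); print(s['eef_pos'],s['joints'].round(3),np.degrees(2*np.arctan2(s['ee_rot'][2],s['ee_rot'][1]))-90,s['grip_width'])
im,d=capture("wrist"); cv2.imwrite("pics/w5.png",im); P=wcloud(d); z=P[...,2]
m=(np.abs(P[...,1]-370)<125)&(np.abs(P[...,0]-518)<45)&(z>148)&(z<170); q=P[m]
l=cv2.fitLine(q[:,:2].astype(np.float32),cv2.DIST_HUBER,0,.01,.01).ravel(); print(len(q),q.min(0),q.max(0),l,"x at y=370",l[2]+(370-l[3])*l[0]/l[1])
im,d=capture("scene"); cv2.imwrite("pics/s5.png",im[150:400,330:640].repeat(2,0).repeat(2,1))
E
```

```text
[519.06847931 370.27034917 348.24755574] [ 0.436  0.548  0.856 -0.     1.738  1.895] -83.60953539820102 0.24605451968021727
2945 [499.48414878 245.07895145 153.28596089] [538.04916264 494.98570847 163.30696106] [ 1.1153884e-01 -9.9376005e-01  5.1969958e+02  3.6956580e+02] x at y=370 519.6509
```

View pics/w5.png

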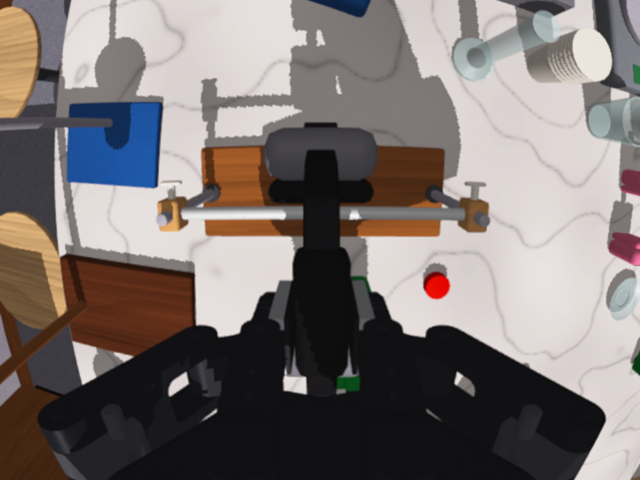

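The bar lies level in the picture at row 213, centred under the band at x=320. Lowering.

Call:
apply_moves --targets '[[10,[0,0,-20],[0,0,0]],[10,[0,0,-50],[0,0,0]],[10,[0,0,-80],[0,0,0]],[10,[0,0,-110],[0,0,0]],[10,[0,0,-140],[0,0,0]],[10,[0,0,-160],[0,0,0]],[10,[0,0,-172],[0,0,0]],[10,[0,0,-178],[0,0,0]],[10,[0,0,-180],[0,0,0]],[10,[0,0,-180],[0,0,0]],[10,[0,0,-180],[0,0,0]]]'

```text
time_s: 11.75
eef_pos: [519.4, 371.0, 169.5]
ee_rot: [-0.0, 0.998, 0.056, 0.001]
force: [-0.4, -0.0, -2.1]
grip_width: 0.244
grip_force: 39.7
```

Call:
apply_moves --targets '[[10,[0,0,-2],[0,0,0]],[10,[0,0,-4],[0,0,0]],[10,[0,0,-4],[0,0,0]],[10,[0,0,-4],[0,0,0]]]'

```text
time_s: 12.15
eef_pos: [519.1, 370.9, 164.4]
ee_rot: [0.0, 0.998, 0.056, -0.0]
force: [-0.5, 0.2, -2.2]
grip_width: 0.247
grip_force: 39.7
```

Call:
apply_moves --targets '[[10,[0,0,-1],[0,0,0]],[10,[0,0,-2],[0,0,0]],[10,[0,0,-2],[0,0,0]]]'

```text
time_s: 12.45
eef_pos: [519.1, 370.9, 162.6]
ee_rot: [-0.0, 0.998, 0.056, 0.0]
force: [0.1, 0.0, -1.5]
grip_width: 0.248
grip_force: 39.8
```

```bash
python3 - <<'E'
from h import *
im,d=capture("scene"); cv2.imwrite("pics/s6.png",cv2.resize(im[190:350,380:580],(800,600),interpolation=cv2.INTER_CUBIC))
E
```

```text
(no output)
```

View pics/s6.png

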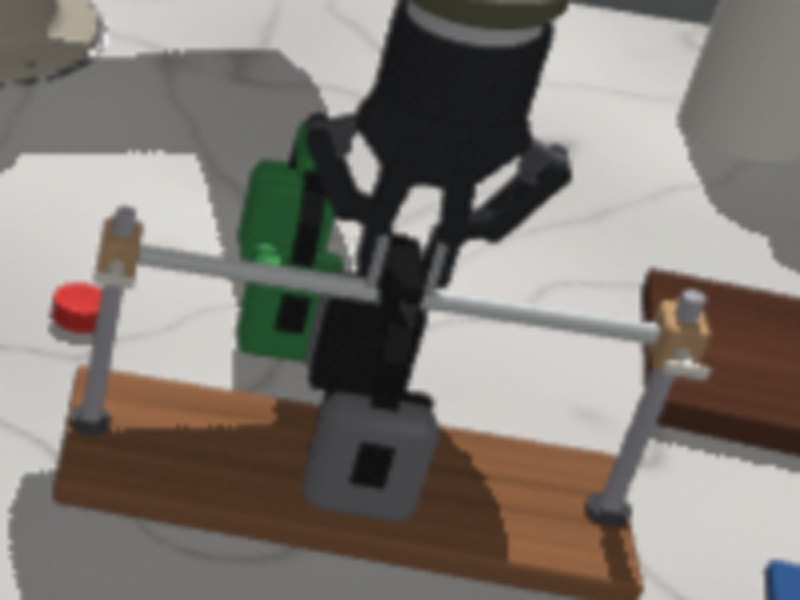

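The protectors sit astride the bar, the cushion at (400,265) just at bar level. Force still shows the weight hanging, so I lower a little more.

Call:
apply_moves --targets '[[10,[0,0,-1],[0,0,0]],[10,[0,0,-1.5],[0,0,0]],[10,[0,0,-1.5],[0,0,0]]]'

```text
time_s: 12.8
eef_pos: [519.2, 371.0, 162.4]
ee_rot: [-0.0, 0.998, 0.056, 0.001]
force: [-3.2, -2.6, 6.8]
grip_width: 0.245
grip_force: 41.0
```

Contact: resting on the bar. Release and retreat.

Call:
apply_moves --targets '[[22,[0,0,0],[0,0,0]],[26,[0,0,0.5],[0,0,0]],[32,[0,0,0.5],[0,0,0]],[40,[0,0,0.5],[0,0,0]],[50,[0,0,1],[0,0,0]],[50,[0,0,1],[0,0,0]],[50,[0,0,1],[0,0,0]],[50,[0,0,1],[0,0,0]],[50,[0,0,1],[0,0,0]],[50,[0,0,1],[0,0,0]],[50,[0,0,20],[0,0,0]],[50,[0,0,60],[0,0,0]],[50,[0,0,100],[0,0,0]],[50,[0,0,130],[0,0,0]],[50,[0,0,130],[0,0,0]],[50,[0,0,130],[0,0,0]],[50,[0,0,130],[0,0,0]],[50,[0,0,130],[0,0,0]]]'

```text
time_s: 14.6
eef_pos: [518.8, 370.7, 289.6]
ee_rot: [0.0, 0.998, 0.056, -0.001]
force: [-0.2, -1.4, -0.3]
grip_width: 0.584
grip_force: 0.0
```

```bash
python3 - <<'E'
from h import *
im,d=capture("scene"); cv2.imwrite("pics/s7.png",im)
im,d=capture("top"); P=cloud("top",d)
m=(P[...,2]>148)&(np.hypot(P[...,0]-519,P[...,1]-371)<45)&(P[...,2]<200)&(im.max(2)<60); print(m.sum(),P[m].mean(0) if m.any() else 0)
E
```

```text
390 [514.4101565  366.53942068 174.05496008]
```

View pics/s7.png

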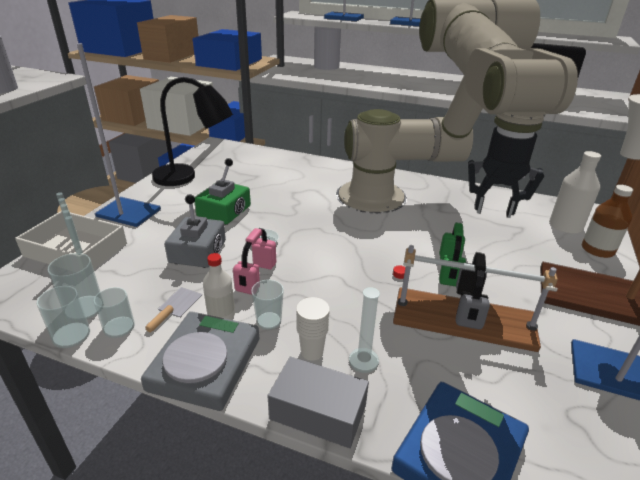

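The protectors hang on the bar at (475,285), the gripper is clear, and the lever is upright at (190,200). I wait briefly for any swing to settle, then hand in.

Call:
apply_moves --targets '[[50,[0,0,30],[0,0,0]],[50,[0,0,30],[0,0,0]],[50,[0,0,30],[0,0,0]],[50,[0,0,30],[0,0,0]],[50,[0,0,30],[0,0,0]],[50,[0,0,30],[0,0,0]],[50,[0,0,30],[0,0,0]],[50,[0,0,30],[0,0,0]],[50,[0,0,30],[0,0,0]],[50,[0,0,30],[0,0,0]],[50,[0,0,30],[0,0,0]],[50,[0,0,30],[0,0,0]],[50,[0,0,30],[0,0,0]],[50,[0,0,30],[0,0,0]],[50,[0,0,30],[0,0,0]]]'

```text
time_s: 16.2
eef_pos: [519.1, 370.9, 321.0]
ee_rot: [0.0, 0.998, 0.056, -0.0]
force: [0.0, -0.7, 0.1]
grip_width: 0.587
grip_force: 0.0
```

```bash
python3 - <<'E'
from h import *
old=cv2.imread("pics/s7.png"); r=[]
for i in range(6):
    im,d=capture("scene"); r.append(im[240:340,440:510].astype(float))
for i in r[1:]: print(np.abs(cv2.GaussianBlur(i,(5,5),0)-cv2.GaussianBlur(r[0],(5,5),0)).mean())
print("vs old",np.abs(cv2.GaussianBlur(r[0],(5,5),0)-cv2.GaussianBlur(old[240:340,440:510].astype(float),(5,5),0)).mean())
E
```

```text
0.16769345238095237
0.16436272321428572
0.1706997767857143
0.16820647321428572
0.1758846726190476
vs old 0.6153045014880952
```

Still (only picture noise between frames).

```bash
python3 -c "
from rig import ctrl
print(ctrl.finish_job())"
```

```text
the job is handed in; nothing more can be done
None
```

I handed the job in at about 16.5 s: the blower's lever is back at idle (measured about 0.705 rad). The hearing protectors hang still on the bar, one cup on each side, the gripper is clear, and the bystanders were not touched; the hand-in returned no verdict.

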